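# Unscrew the leaning storage jar and lay its cap on the board

## Task

Open the green storage jar that leans in its wooden stand: unscrew its red cap all the way, anticlockwise, lift it clear of the neck, and set it down gently (do not drop it) on the chopping board, open side down, wholly on the board and clear of the lemon. Leave the board and everything else where it stands.

Things in the scene. Friction and masses are not known exactly. Their poses are not given: they have to be found in the camera images.
- jar: green glass jar strapped in a fixed wooden stand 130 mm wide; it cannot move or turn. Origin: centre of its bottom. Its z axis is the jar's own axis, out through the mouth, leaning 0.41 rad (23.5 degrees) from vertical, roughly toward the robot. Body 90 mm in diameter; shoulder 105 mm along z, then a threaded neck 50 mm wide and 33 mm long.
- jar_rim (a point): centre of the jar's rim, on its axis, 138 mm along the jar's z axis from its origin. Right-hand thread: turning the cap anticlockwise (looking down at its top) raises it 12 mm a turn along the jar's axis; about 1 mm of play; it stays where it is left. The thread lets go after about 1.5 turns (18 mm of rise), with the cap still loosely over the last 13 mm of the neck.
- cap: red ribbed screw cap, 60 mm in diameter, 35 mm high, about 60 g. Origin: centre of its open underside; z points to its closed top. At the start it is fully screwed on, origin 107 mm along the jar's z axis. It turns lightly; grip it anywhere round its side, with 15 to 40 N, and turn it in several regrasps.
- board: brown wooden chopping board lying loose on the worktop, about 1 kg, 220 mm (its x) by 340 mm (its y) by 22 mm thick. Origin: centre of its underside, at z = 0; z up. A lemon lies on it between y = -75 and y = -150 mm; the rest of its top is free.
- lemon: yellow lemon, 73 x 56 x 57 mm, lying loose on the chopping board; origin at its underside. To be left alone.
- mug: orange mug, 101 mm high, on the cooktop left of the jar, origin at its underside; to be left alone
- garlic: head of garlic, 48 mm, in the row behind the board, origin at its underside; to be left alone
- spice_jar: small spice jar, 98 mm high, in the row behind the board, origin at its underside; to be left alone
- salt: salt shaker with a grey top, 90 mm high, in the row behind the board, origin at its underside; to be left alone

How it is judged (in metres and radians):
On the way, in this order (a step that is already met when the one before it is completed fails the run):
1. the cap has been turned about a turn and a quarter and has climbed the thread accordingly (z of cap in the frame of jar between 0.1195 and 0.1245 m and angle between the x axis of cap and the x axis of jar, either way round above 0.7 rad and angle between the z axis of cap and the z axis of jar, either way round below 0.15 rad), for 0.02 s.
2. the cap has been lifted clear of the jar's rim, held by the fingers (z of cap in the frame of jar above 0.145 m and contact force between the fingers and cap above 0.5 N), for 0.05 s.
3. the cap stands flat on the board while the fingers still hold it (angle between cap's own z axis and vertical below 0.12 rad and height (world z) of cap below 0.027 m and contact force between cap and board above 0.05 N and contact force between the fingers and cap above 0.05 N), for 0.04 s.
At the end, for the whole second after the job is handed in: the cap stands on the chopping board, open side down and flat (within 0.06 rad), at rest, wholly over the board (its centre at least 30 mm inside every edge) and not touching the lemon (x of cap in the frame of board between -0.08 and 0.08 m and y of cap in the frame of board between -0.14 and 0.14 m and z of cap in the frame of board between 0.018 and 0.026 m and angle between cap's own z axis and vertical below 0.06 rad and linear speed of cap below 0.02 m/s and contact force between cap and lemon below 0.05 N).
It fails at once if the chopping board is shifted more than 20 mm (distance of board from where it was at the start of the episode above 0.02 m).
It fails at once if the lemon is shifted more than 25 mm (distance of lemon from where it was at the start of the episode above 0.025 m).
It fails at once if the mug, garlic, spice jar or salt shaker is shifted more than 25 mm (distance of any of mug, garlic, spice_jar, salt from where it was at the start of the episode above 0.025 m).
It fails at once if the cap is pressed onto the board with more than 60 N (contact force between cap and board above 60 N).
It also fails if it takes over 72 s, if anything falls off the work surface, if the arm or the gripper's body presses on something with over 40 N, if the wrist force passes 120 N, or if a joint passes its speed limit or range.

## Robot

A 6-joint arm with a two-finger parallel gripper is mounted at the origin on a cart in front of the work surface, level with it; the furniture and walls round the work are solid. World frame = base frame: x ahead of the robot, y to its left, z up, the work surface at z = 0. Lengths are in mm, angles in rad, forces in N, time in s.
With the tool pointing down it reaches from about 350 to 775 mm from the base axis. Payload 7.3 kg.
Tool frame: the origin (TCP) lies on the front face of the gripper's body, between the roots of the fingers; the fingertips stand 66 mm ahead of it and the grasp point (between the pads) lies 47 mm ahead of it; z points along the fingers, y is the line along which they close (so a half turn about z gives the same grasp; the last joint's range is limited). The gripper opens to 92 mm and grips with 3 to 60 N. Pads are 19 mm wide; open, the fingers measure 130 mm over their backs; the gripper's body (75 mm by 190 mm) begins 47 mm behind the grasp point.
Start: joints at [1.007, 0.342, 1.524, -0, 1.275, -0.146], TCP at [213.004, 479.862, 292.241] pointing down, gripper open.
Joint ranges: [-2.53, 2.53], [-0.77, 2.02], [0.04, 2.7], [-1, 4.14], [0.28, 2.66], [-3.11, 3.11]. Speed limits (rad/s): [2.57, 2.57, 3.14, 3.14, 3.14, 3.14].

## Interface

Orientations are given as a unit quaternion [x, y, z, w].
In Python, from cell import arm gives the robot as it stands.
- The arm moves only by the shell command python3 nudge.py FILE, which reads ROWS from the file FILE. ROWS is a JSON list of rows, 1 to 8 of them, each an object with the fields rotvec (a list: a rotation vector rx, ry, rz in normalised numbers (1 is pi rad)), pos (a list: dx, dy, dz in a scale on which 1.0 is 1000 mm), finger_gap (the opening from 0.0 (shut) to 1.0 (fully open)); a field left out counts as zero (the opening has to be given); each row is the pose to reach, as a shift and turn from the pose commanded when the command began, along the tool's axes at that moment; what a row does not reach only later rows make up. A row lasts 1/12 s, in which the tool goes at most 41.7 mm and 0.125 rad, less where a joint would pass 70% of its speed; a pose out of reach is approached as far as the arm can. The fingers move at their own pace and stop on an object; the grip force is fixed at half the most. Time passes only in rows, so rows that do not move let the fingers close. It prints the time, the measured TCP pose, the force, the opening and the grip force at its end. Input that does not fit is refused with a message, and nothing moves.
- arm.get_state(): the state, without advancing time (a new reading comes with each control period).
- arm.snapshot(name): name is "scene" or "top"; returns (picture, depth): 400x640x3 uint8, blue, green, red; 400x640 float32, mm along the optical axis (not along the pixel's ray), 0 where there is no reading.
- arm.camera_model(name): a dict with "fx", "fy", "cx", "cy" (pixels), "xyz" and "attitude" of the camera in the world. Camera axes: x right, y up, looking along -z (the intrinsics and any distortion apply to the point x, -y, -z); pixel columns grow to the right and rows downward; lengths in mm; the calibration is good to about 2 mm. A picture is of the moment at which its call begins. camera_model takes no time and is no camera call.
- arm.finish_job(): hands the job in; it is judged then, once.
The state is a dict: "clock": time; "joints": joint angles; "dq": joint speeds; "effort": joint torques, N m; "position": TCP position; "tool_rot": TCP orientation; "force": force on the tool from outside, world axes, zero at the start; "wrist_torque": the same for the moment, N m; "gripper_width": opening from 0.0 (shut) to 1.0 (fully open); "grasp_force": force on a finger pad.
Only numpy, scipy, OpenCV 4.12 (cv2) and the standard library are available. Lean on these libraries where they do the work, as an engineer would, in place of code of your own. Each camera call takes 0.05 s, during which the arm holds its last target. There are 200 camera calls.

## Working session

There is one attempt and no reset: what is moved stays moved. The work goes in short steps, Python scripts to look and compute and a shell command to move; the robot and the scene stay as the last step left them, time stands still between calls to the robot, and variables do not carry over. Pictures are saved under pics/ and viewed, at most 10 in all, crops included, and the job is handed in when it is done.

```bash
ls; mkdir -p pics; python3 - <<'E'
from cell import arm
import cv2,numpy as np
for n in("scene","top"):
    p,d=arm.snapshot(n); cv2.imwrite(f"pics/{n}0.png",p); np.save(f"pics/{n}0.npy",d); print(n,arm.camera_model(n),(d>0).mean())
print(arm.get_state())
E
```

```text
cell.py
nudge.py
pics
scene {'fx': 423.8968409158765, 'fy': 423.8968409158765, 'cx': 312.10990315651145, 'cy': 188.8367607241267, 'xyz': array([ -45.52915591, -577.95382764, 1000.56320757]), 'attitude': array([ 0.31944617, -0.16102912, -0.42146838,  0.83329957])} 0.99584765625
top {'fx': 394.9261813044478, 'fy': 394.9261813044478, 'cx': 318.8272105335724, 'cy': 196.2476480535521, 'xyz': array([ 488.28901782, -124.2147649 , 1501.22089625]), 'attitude': array([-0.03825224,  0.02733595,  0.71397037, -0.69859561])} 0.996140625
{'clock': 0.1, 'joints': array([ 1.00697430e+00,  3.42659094e-01,  1.52486407e+00, -2.12755736e-05,
        1.27539318e+00, -1.45968018e-01]), 'dq': array([ 0.00084932, -0.0031525 , -0.00350884, -0.00100395,  0.00114158,
        0.00048442]), 'effort': array([ 1.17514435e-03, -4.32003736e+01, -2.44695067e+01,  7.18549825e-02,
        5.26715477e-02, -1.01500052e-05]), 'position': array([212.87938591, 479.63070318, 291.63130125]), 'tool_rot': array([ 2.07407276e-01,  9.78254458e-01, -6.24136491e-04, -2.20444909e-04]), 'force': array([ 0.04005704, -0.63679048,  0.17216441]), 'wrist_torque': array([ 0.02755178,  0.02234371, -0.03709756]), 'grasp_force': 0.0, 'gripper_width': 0.9985839789566371}
```

View pics/scene0.png

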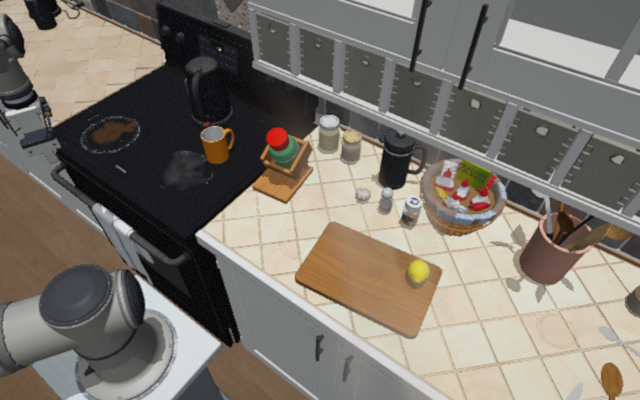

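View pics/top0.png

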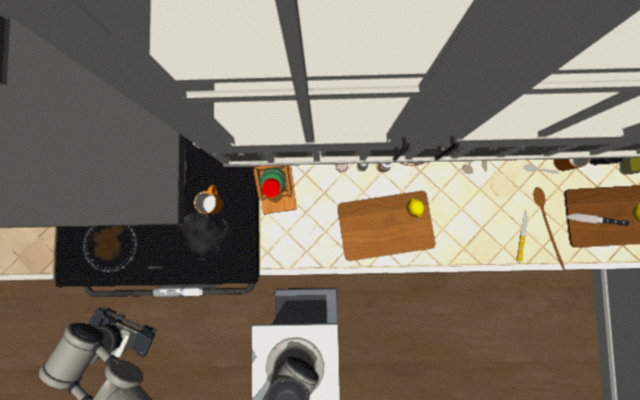

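The scene view has the red cap at about (277,138), the board around (370,278) and the lemon at (418,271). In the top view the cap is at (271,187), the board at (387,226) and the lemon at (416,208). Next I'll measure them.

```bash
cat > h.py <<'E'
import numpy as np, cv2
from scipy.spatial.transform import Rotation as R
from cell import arm
def rays(n,uv):
    m=arm.camera_model(n); uv=np.atleast_2d(uv).astype(float)
    v=np.c_[(uv[:,0]-m['cx'])/m['fx'],-(uv[:,1]-m['cy'])/m['fy'],-np.ones(len(uv))]
    return np.array(m['xyz']),R.from_quat(m['attitude']).apply(v)
def pts(n,mask,d):
    r,c=np.nonzero((mask>0)&(d>0)); o,v=rays(n,np.c_[c,r]); return o+v*d[r,c][:,None]
def plane(n,uv,z):
    o,v=rays(n,uv); return o+v*((z-o[2])/v[:,2])[:,None]
def tri(uv1,uv2):
    o1,v1=rays('scene',uv1); o2,v2=rays('top',uv2); v1,v2=v1[0],v2[0]
    s=np.linalg.lstsq(np.c_[v1,-v2],o2-o1,rcond=None)[0]
    a,b=o1+s[0]*v1,o2+s[1]*v2; return (a+b)/2,np.linalg.norm(a-b)
def blob(p,lo,hi,roi):
    h=cv2.cvtColor(p,cv2.COLOR_BGR2HSV); m=cv2.inRange(h,lo,hi)
    if lo[0]==0 and hi[0]<8: m|=cv2.inRange(h,(172,lo[1],lo[2]),(180,hi[1],hi[2]))
    k=np.zeros_like(m); x0,y0,x1,y1=roi; k[y0:y1,x0:x1]=255; m&=k
    n,l,s,c=cv2.connectedComponentsWithStats(m); i=1+s[1:,4].argmax()
    return (l==i).astype(np.uint8)*255,c[i],s[i]
E
python3 - <<'E'
from h import *
np.set_printoptions(precision=1,suppress=True)
I={n:(cv2.imread(f'pics/{n}0.png'),np.load(f'pics/{n}0.npy')) for n in('scene','top')}
red=dict(scene=(255,115,300,165),top=(250,170,295,205))
bd=dict(scene=(285,215,450,340),top=(330,185,445,265)); lem=dict(scene=(400,250,440,295),top=(400,192,432,222))
for nm,lo,hi,roi in(('cap',(0,150,80),(7,255,255),red),('green',(45,60,30),(95,255,255),red),('lemon',(22,120,100),(35,255,255),lem),('board',(5,60,50),(20,255,230),bd)):
    cs=[]
    for n in I:
        try: m,c,s=blob(I[n][0],lo,hi,roi[n])
        except Exception as e: print(nm,n,e); continue
        m2=cv2.erode(m,np.ones((3,3))); P=pts(n,m2,I[n][1]); cs.append(c)
        print(nm,n,c,s,'depth median',np.median(P,0),'z pct',np.percentile(P[:,2],[5,50,95]))
        if nm=='cap':
            # top disc: RANSAC plane
            rng=np.random.default_rng(0);best=0
            for _ in range(800):
                q=P[rng.choice(len(P),3,0)];nn=np.cross(q[1]-q[0],q[2]-q[0]);L=np.linalg.norm(nn)
                if L<50: continue
                nn/=L; nn*=np.sign(nn[2]); k=abs((P-q[0])@nn)<1.5
                if k.sum()>best and nn[2]>.7: best=k.sum();K=k
            Q=P[K];cen=Q.mean(0);nn=np.linalg.svd(Q-cen)[2][2];nn*=np.sign(nn[2])
            print('  top plane',best,len(P),cen,nn*1000,'tilt',np.arccos(nn[2]))
        if nm=='board':
            r=cv2.minAreaRect(np.argwhere(m)[:,::-1].astype(np.float32)); cnt=max(cv2.findContours(m,0,1)[0],key=cv2.contourArea)
            W=plane(n,cnt[:,0],22)[:,:2].astype(np.float32); print('  board rect world',cv2.minAreaRect(W))
    if len(cs)==2: print('  tri',tri(*cs))
E
```

```text
cap scene [277.1 138.2] [266 127  23  24 419] depth median [635.2  48.2 194.4] z pct [174.8 194.4 204.9]
  top plane 131 327 [637.4  50.2 196.1] [-330.4 -111.3  937.2] tilt 0.35614952283060897
cap top [270.5 187.9] [261 178  19  20 283] depth median [640.7  54.  199.8] z pct [190.8 199.8 209.9]
  top plane 91 208 [639.8  54.5 200.3] [-364.2  -23.1  931. ] tilt 0.3735484796396655
  tri (array([643.2,  56.6, 183.9]), np.float64(0.8002097408620367))
green scene [284.3 150.9] [269 134  28  27 320] depth median [640.3  28.5 140.6] z pct [122.8 140.6 160.4]
green top [273.5 176.7] [260 170  25  21 240] depth median [688.7  47.3 159. ] z pct [145.7 159.  172.5]
  tri (array([688.8,  62.8,  96.7]), np.float64(13.897709231109502))
lemon scene [417.8 270.7] [407 259  22  25 404] depth median [ 560.7 -460.3   71. ] z pct [56.8 71.  78.8]
lemon top [416.  207.3] [408 198  17  19 235] depth median [ 573.9 -452.3   74.4] z pct [64.5 74.4 83.5]
  tri (array([ 574.6, -458.1,   50.5]), np.float64(1.231770125191095))
board scene [367.9 278.6] [ 295  222  147  116 9293] depth median [ 493.4 -355.5   19.8] z pct [16.4 19.8 22.9]
  board rect world ((505.3783874511719, -351.7856140136719), (230.17303466796875, 341.6851501464844), 7.857466697692871)
board top [384.1 226.6] [ 332  190  104   75 5203] depth median [ 504.4 -339.7   22.4] z pct [17.1 22.4 27.9]
  board rect world ((497.88958740234375, -326.308349609375), (259.72576904296875, 394.43316650390625), 8.9380464553833)
  tri (array([ 509.2, -350.6,   -8.2]), np.float64(6.324839583465462))
```

```bash
cat > cap.py <<'E'
from h import *
from scipy.optimize import least_squares
np.set_printoptions(precision=3,suppress=True)
def avg(n,k=8):
    L=[arm.snapshot(n) for _ in range(k)]; D=np.array([l[1] for l in L]); D[D==0]=np.nan
    return np.mean([l[0] for l in L],0).astype(np.uint8),np.nan_to_num(np.nanmedian(D,0))
if __name__=='__main__':
    red=dict(scene=(255,115,300,165),top=(250,170,295,205)); PP={}
    for n in red:
        p,d=avg(n); cv2.imwrite(f'pics/{n}avg.png',p); np.save(f'pics/{n}avg.npy',d)
        m,c,s=blob(p,(0,150,80),(7,255,255),red[n]); PP[n]=pts(n,cv2.erode(m,np.ones((3,3))),d); print(n,c,s,len(PP[n]))
    def ax(t,y): return np.array([np.sin(t)*np.cos(y),np.sin(t)*np.sin(y),np.cos(t)])
    def res(x,P,tilt):
        a=ax(tilt if tilt else x[4],x[3]); q=P-x[:3]; h=q@a; r=np.linalg.norm(q-np.outer(h,a),axis=1)
        dh,dr=h,r-30
        return np.where((dh>0)&(dr>0),np.hypot(dh,dr),np.maximum(dh,dr))
    for k,P in [('scene',PP['scene']),('top',PP['top']),('both',np.vstack(list(PP.values())))]:
        for t in(0.41,None):
            f=least_squares(lambda x:res(x,P,t),[640,54,200,np.pi+.1]+([] if t else [.41]),loss='soft_l1',x_scale=[1,1,1,.05]+([] if t else [.05]))
            print(k,t,f.x,'rms',np.sqrt(np.mean(res(f.x,P,t)**2)))
    # stand, top view crop and scene crop enlarged
    a=cv2.resize(cv2.imread('pics/topavg.png')[160:220,245:305],None,fx=6,fy=6,interpolation=2)
    b=cv2.resize(cv2.imread('pics/sceneavg.png')[115:205,245:325],None,fx=4.5,fy=4,interpolation=2)
    cv2.imwrite('pics/crop.png',np.hstack([a,b]))
E
python3 cap.py
```

```text
scene [277.119 138.198] [266 127  23  24 419] 329
top [270.542 187.805] [261 179  19  19 277] 205
scene 0.41 [638.899  54.074 196.876   3.232] rms 0.8490873333809316
scene None [639.017  54.099 196.929   3.23    0.404] rms 0.8476929784349854
top 0.41 [638.174  58.005 199.829   3.233] rms 0.9039934732355039
top None [637.836  55.968 199.571   3.243   0.411] rms 0.9071316259075156
both 0.41 [638.555  53.878 197.941   3.252] rms 1.5448272427255167
both None [638.248  53.987 197.826   3.244   0.429] rms 1.5358382964310837
```

View pics/crop.png

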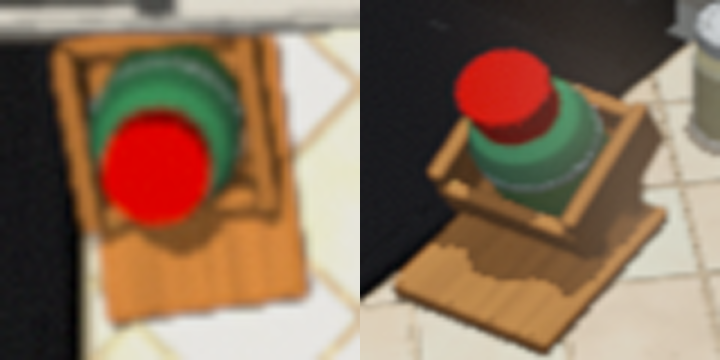

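The crop shows the cap's top disc as an ellipse at about (155,167), leaning toward the robot. The stand's rails sit below the shoulder. Both views agree on a cap top centre of about (638.5, 55, 198) and an axis yaw of 3.235. Now I'll check what stands near it and work out the approach.

```bash
cat >> h.py <<'E'
T=np.array([638.5,55.2,198.2]); YAW=3.235; TILT=.41
A=np.array([np.sin(TILT)*np.cos(YAW),np.sin(TILT)*np.sin(YAW),np.cos(TILT)])
def goal_rot(q6):   # tool z=-A, tool y outward at q6=0
    o=-np.array([np.cos(YAW),np.sin(YAW),0]); y=o-(o@A)*A; y/=np.linalg.norm(y)
    return R.from_matrix(np.c_[np.cross(y,-A),y,-A])*R.from_rotvec([0,0,q6])
def delta(p0,r0,p1,r1): return np.r_[(r0.inv()*r1).as_rotvec(),r0.inv().apply(p1-p0)]
def now(): s=arm.get_state(); return s['position'],R.from_quat(s['tool_rot']),s
E
python3 - <<'E'
from h import *
np.set_printoptions(precision=3,suppress=True)
for n in('scene','top'):
    d=np.load(f'pics/{n}avg.npy'); P=pts(n,np.ones_like(d),d); q=P-T; h=q@A; r=np.linalg.norm(q-np.outer(h,A),axis=1)
    for lo,hi,rm in((5,80,130),(80,250,130),(-45,5,75)):
        k=(h>lo)&(h<hi)&(r<rm)&(r>32)
        print(n,lo,hi,k.sum(), P[k].min(0) if k.any() else '',P[k].max(0) if k.any() else '', np.percentile(r[k],[0,5,50]) if k.any() else '')
    k=(np.abs(P[:,1]-55)<250)&(P[:,2]>300)&(P[:,0]>450); print('high stuff min',P[k].min(0) if k.any() else '')
p,r,s=now(); g=T+95*A
print('pregrasp',g,np.linalg.norm(g-p)); print('delta in tool', delta(p,r,g,goal_rot(2.8)))
print('rz about tool z stepwise: tool y yaw goal', r.inv().apply(g-p))
rt=r*R.from_rotvec([0,0,3.9]); print((rt.inv()*goal_rot(2.8)).as_rotvec())
E
```

```text
scene 5 80 0   
scene 80 250 385 [688.077 -20.254 354.528] [700.696 118.833 394.9  ] [108.489 111.402 121.942]
scene -45 5 9 [625.823  23.911 147.314] [653.735  34.245 188.231] [32.084 32.089 32.213]
high stuff min [ 688.077 -194.847  353.791]
top 5 80 0   
top 80 250 164 [688.109 -16.468 357.162] [698.366 115.367 391.665] [111.61  113.756 123.32 ]
top -45 5 19 [642.292  28.606 150.679] [685.542  92.857 171.661] [32.014 32.113 33.537]
high stuff min [ 512.762 -194.967  357.162]
pregrasp [600.797  51.668 285.326] 577.7265283198954
delta in tool [   0.341   -0.404   -2.381 -528.159 -234.025    6.919]
rz about tool z stepwise: tool y yaw goal [-528.159 -234.025    6.919]
[ 0.389  0.13  -0.04 ]
```

```bash
python3 - <<'E'
from h import *
np.set_printoptions(precision=1,suppress=True)
p,r,s=now(); print(r.inv().apply(np.array([400,80,300])-p), np.linalg.norm(np.array([400,80,300])-p))
d=np.load('pics/topavg.npy'); P=pts('top',np.ones_like(d),d); k=(P[:,0]>400)&(P[:,0]<660)&(P[:,2]>250)&(abs(P[:,1])<400); print(np.percentile(P[k],[0,5,50,95,100],axis=0))
E
```

```text
[-333.1 -289.6   -7.8] 441.4849138927946
[[512.2 171.6 676.2]
 [520.6 174.1 711. ]
 [591.  279.2 741.4]
 [653.4 387.8 786.6]
 [660.  399.9 797. ]]
```

Careful with the scale: shifts go in shares of 1000 mm and turns go in shares of pi rad. That gives: -240 mm / 1000 = -0.24, -210 mm / 1000 = -0.21, 0.96 rad / 3.1416 = 0.3056.

```bash
echo '[{"rotvec":[0, 0, 0.0382], "pos":[-0.03, -0.026, 0], "finger_gap":1}, {"rotvec":[0, 0, 0.0764], "pos":[-0.06, -0.052, 0], "finger_gap":1}, {"rotvec":[0, 0, 0.1146], "pos":[-0.09, -0.078, 0], "finger_gap":1}, {"rotvec":[0, 0, 0.1528], "pos":[-0.12, -0.104, 0], "finger_gap":1}, {"rotvec":[0, 0, 0.191], "pos":[-0.15, -0.13, 0], "finger_gap":1}, {"rotvec":[0, 0, 0.2292], "pos":[-0.18, -0.156, 0], "finger_gap":1}, {"rotvec":[0, 0, 0.2674], "pos":[-0.21, -0.182, 0], "finger_gap":1}, {"rotvec":[0, 0, 0.3056], "pos":[-0.24, -0.208, 0], "finger_gap":1}]' > rows.txt && python3 nudge.py rows.txt
echo '[{"rotvec":[0, 0, 0.0382], "finger_gap":1}, {"rotvec":[0, 0, 0.0764], "finger_gap":1}, {"rotvec":[0, 0, 0.1146], "finger_gap":1}, {"rotvec":[0, 0, 0.1528], "finger_gap":1}, {"rotvec":[0, 0, 0.191], "finger_gap":1}, {"rotvec":[0, 0, 0.2292], "finger_gap":1}, {"rotvec":[0, 0, 0.2674], "finger_gap":1}, {"rotvec":[0, 0, 0.3056], "finger_gap":1}]' > rows.txt && python3 nudge.py rows.txt
echo '[{"rotvec":[0, 0, 0.0382], "finger_gap":1}, {"rotvec":[0, 0, 0.0764], "finger_gap":1}, {"rotvec":[0, 0, 0.1146], "finger_gap":1}, {"rotvec":[0, 0, 0.1528], "finger_gap":1}, {"rotvec":[0, 0, 0.191], "finger_gap":1}, {"rotvec":[0, 0, 0.2292], "finger_gap":1}, {"rotvec":[0, 0, 0.2674], "finger_gap":1}, {"rotvec":[0, 0, 0.3056], "finger_gap":1}]' > rows.txt && python3 nudge.py rows.txt
python3 - <<'E'
from h import *
np.set_printoptions(precision=3,suppress=True)
p,r,s=now(); print(s['joints'],p); g=T+95*A
for q in (2.6,2.8): print(delta(p,r,g,goal_rot(q)))
E
```

```text
clock: 1.57
position: [348.3, 190.6, 292.5]
tool_rot: [0.638, 0.77, 0.0, 0.0]
force: [0.9, 0.3, -0.3]
gripper_width: 0.995
grasp_force: 0.0
clock: 2.23
position: [348.0, 192.4, 292.4]
tool_rot: [0.921, 0.388, 0.0, -0.0]
force: [-0.2, 0.1, 0.5]
gripper_width: 0.999
grasp_force: 0.0
clock: 2.9
position: [347.9, 192.4, 292.3]
tool_rot: [0.997, -0.081, 0.0, -0.0]
force: [0.3, 0.1, -0.3]
gripper_width: 1.001
grasp_force: 0.0
[0.312 0.106 1.837 0.    1.198 2.045] [347.948 192.371 292.318]
[  0.252   0.336   0.763 272.244  98.044   7.038]
[  0.288   0.314   0.96  272.244  98.044   7.038]
```

In the tool's units: 272 mm / 1000 = 0.272, 238 mm / 1000 = 0.238, 0.13 rad / 3.1416 = 0.0414.

```bash

echo '[{"rotvec":[0.0095, 0.0095, 0.0318], "pos":[0.034, 0.012, 0.001], "finger_gap":1}, {"rotvec":[0.0191, 0.0191, 0.0637], "pos":[0.068, 0.024, 0.002], "finger_gap":1}, {"rotvec":[0.0318, 0.0318, 0.0955], "pos":[0.102, 0.037, 0.003], "finger_gap":1}, {"rotvec":[0.0414, 0.0446, 0.1337], "pos":[0.136, 0.049, 0.004], "finger_gap":1}, {"rotvec":[0.0509, 0.0573, 0.1687], "pos":[0.17, 0.061, 0.004], "finger_gap":1}, {"rotvec":[0.0637, 0.0668, 0.2037], "pos":[0.204, 0.074, 0.005], "finger_gap":1}, {"rotvec":[0.0732, 0.0796, 0.2387], "pos":[0.238, 0.086, 0.006], "finger_gap":1}, {"rotvec":[0.0828, 0.0891, 0.2737], "pos":[0.272, 0.098, 0.007], "finger_gap":1}]' > rows.txt && python3 nudge.py rows.txt
echo '[{"finger_gap":1}, {"finger_gap":1}]' > rows.txt && python3 nudge.py rows.txt
python3 - <<'E'
from h import *
np.set_printoptions(precision=3,suppress=True)
p,r,s=now(); print(s['joints'],p)
for h in (95,35): print(delta(p,r,T+h*A,goal_rot(2.8)))
E
```

```text
clock: 3.57
position: [602.7, 51.9, 285.3]
tool_rot: [0.855, -0.485, 0.145, -0.115]
force: [-0.7, -0.2, 0.8]
gripper_width: 1.001
grasp_force: 0.0
clock: 3.73
position: [601.8, 52.3, 284.3]
tool_rot: [0.856, -0.483, 0.144, -0.114]
force: [-1.1, -0.8, 0.2]
gripper_width: 0.999
grasp_force: 0.0
[-0.075  0.343  1.596  0.111  0.847  2.465] [601.807  52.298 284.326]
[ 0.03   0.037  0.103  0.181  0.788 -1.329]
[ 0.03   0.037  0.103  2.503 -0.896 58.603]
```

In the tool's units: -1 mm / 1000 = -0.001, 0.12 rad / 3.1416 = 0.0382.

```bash

echo '[{"rotvec":[0.0095, 0.0118, 0.0382], "pos":[0, 0.001, -0.001], "finger_gap":1}, {"rotvec":[0.0095, 0.0118, 0.0328], "pos":[0, 0.001, -0.001], "finger_gap":1}, {"rotvec":[0.0095, 0.0118, 0.0328], "pos":[0, 0.001, -0.001], "finger_gap":1}]' > rows.txt && python3 nudge.py rows.txt
echo '[{"rotvec":[0, 0, 0.0382], "finger_gap":1}, {"rotvec":[0, 0, 0.0764], "finger_gap":1}, {"rotvec":[0, 0, 0.0796], "finger_gap":1}, {"rotvec":[0, 0, 0.0796], "finger_gap":1}]' > rows.txt && python3 nudge.py rows.txt | tail -1
python3 - <<'E'
from h import *
np.set_printoptions(precision=3,suppress=True)
p,r,s=now(); print(s['joints'],p,s['force'])
for h in (95,35): print(delta(p,r,T+h*A,goal_rot(3.05)))
for n in('scene','top'):
    a,d=arm.snapshot(n); cv2.imwrite(f'pics/{n}1.png',a)
a=cv2.imread('pics/scene1.png')[60:210,200:400]; b=cv2.imread('pics/top1.png')[130:280,200:360]
cv2.imwrite('pics/c1.png',np.hstack([cv2.resize(a,(400,300)),cv2.resize(b,(320,300))]))
E
```

```text
clock: 3.98
position: [599.2, 53.6, 286.0]
tool_rot: [0.827, -0.523, 0.161, -0.125]
force: [-0.1, 0.3, -0.0]
gripper_width: 1.0
grasp_force: 0.0
grasp_force: 0.0
[-0.066  0.324  1.631  0.092  0.783  2.831] [600.062  53.121 286.167] [0.84  0.223 0.461]
[-0.001  0.001  0.007  1.529 -0.059  1.007]
[-0.001  0.001  0.007  1.584  0.025 61.007]
```

View pics/c1.png

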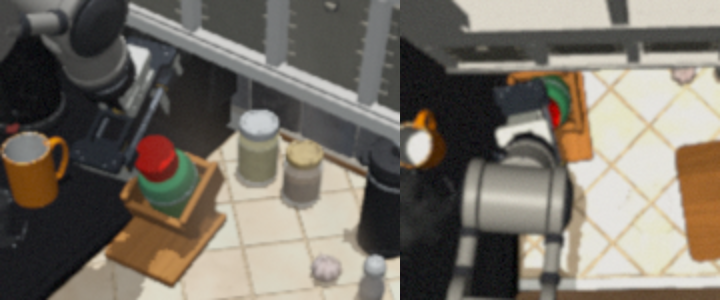

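The picture shows the gripper above the jar, covering the cap in the top view at about (545,105), with its left side clear of the mug at (25,165). I'll descend along the axis.

In the tool's units: 61 mm / 1000 = 0.061, 1.5 mm / 1000 = 0.0015.

```bash

echo '[{"pos":[0.0015, 0, 0.015], "finger_gap":1}, {"pos":[0.0015, 0, 0.03], "finger_gap":1}, {"pos":[0.0015, 0, 0.045], "finger_gap":1}, {"pos":[0.0015, 0, 0.055], "finger_gap":1}, {"pos":[0.0015, 0, 0.061], "finger_gap":1}, {"pos":[0.0015, 0, 0.061], "finger_gap":1}]' > rows.txt && python3 nudge.py rows.txt
python3 - <<'E'
from h import *
np.set_printoptions(precision=3,suppress=True)
p,r,s=now(); print(s['joints'],p,s['force'])
for h in (35,): print(delta(p,r,T+h*A,goal_rot(3.05)))
E
echo '[{"finger_gap":0.7}, {"finger_gap":0.5}, {"finger_gap":0.3}, {"finger_gap":0.3}, {"finger_gap":0.3}, {"finger_gap":0.3}]' > rows.txt && python3 nudge.py rows.txt
python3 - <<'E'
from h import *
np.set_printoptions(precision=3,suppress=True)
p,r,s=now(); print(s['wrist_torque'],r.inv().apply(s['force']),delta(p,r,T+35*A,goal_rot(3.05)))
E
```

```text
clock: 4.92
position: [624.6, 53.6, 228.6]
tool_rot: [0.754, -0.624, 0.143, -0.144]
force: [-0.7, 0.4, 0.0]
gripper_width: 0.998
grasp_force: 0.0
[-0.062  0.428  1.643  0.101  0.668  2.825] [624.638  53.626 228.577] [-0.664  0.374  0.032]
[ 0.001  0.001  0.003 -0.21  -0.705 -1.581]
clock: 5.42
position: [624.6, 53.5, 230.4]
tool_rot: [0.754, -0.625, 0.144, -0.145]
force: [-2.8, -0.4, 1.7]
gripper_width: 0.653
grasp_force: 30.0
[ 0.02   0.775 -0.02 ] [-0.052  1.907 -2.705] [-0.001  0.     0.002 -0.425 -0.097  0.098]
```

In the tool's units: -1.83 mm / 1000 = -0.0018, -0.23 mm / 1000 = -0.0002, -0.96 rad / 3.1416 = -0.3056.

```bash

echo '[{"rotvec":[0, 0, -0.0382], "pos":[0, 0, -0.0002], "finger_gap":0.3}, {"rotvec":[0, 0, -0.0764], "pos":[0, 0, -0.0005], "finger_gap":0.3}, {"rotvec":[0, 0, -0.1146], "pos":[0, 0, -0.0007], "finger_gap":0.3}, {"rotvec":[0, 0, -0.1528], "pos":[0, 0, -0.0009], "finger_gap":0.3}, {"rotvec":[0, 0, -0.191], "pos":[0, 0, -0.0012], "finger_gap":0.3}, {"rotvec":[0, 0, -0.2292], "pos":[0, 0, -0.0014], "finger_gap":0.3}, {"rotvec":[0, 0, -0.2674], "pos":[0, 0, -0.0016], "finger_gap":0.3}, {"rotvec":[0, 0, -0.3056], "pos":[0, 0, -0.0018], "finger_gap":0.3}]' > rows.txt && python3 nudge.py rows.txt
python3 - <<'E'
from h import *
np.set_printoptions(precision=3,suppress=True)
p,r,s=now(); print(s['joints'],s['wrist_torque'],r.inv().apply(s['force']),delta(p,r,T+36.83*A,goal_rot(3.05-.96)))
E
```

```text
clock: 6.08
position: [624.0, 53.4, 231.6]
tool_rot: [0.958, -0.203, 0.195, -0.061]
force: [-0.2, -0.1, -0.7]
gripper_width: 0.655
grasp_force: 30.0
[-0.062  0.423  1.643  0.101  0.671  1.861] [0.023 0.437 0.093] [-0.381  0.272  0.571] [-0.001 -0.001  0.007 -0.166 -0.365 -0.373]
```

In the tool's units: -1.83 mm / 1000 = -0.0018, -1.6 mm / 1000 = -0.0016, -0.96 rad / 3.1416 = -0.3056.

```bash

echo '[{"rotvec":[0, 0, -0.0382], "pos":[0, 0, -0.0002], "finger_gap":0.3}, {"rotvec":[0, 0, -0.0764], "pos":[0, 0, -0.0005], "finger_gap":0.3}, {"rotvec":[0, 0, -0.1146], "pos":[0, 0, -0.0007], "finger_gap":0.3}, {"rotvec":[0, 0, -0.1528], "pos":[0, 0, -0.0009], "finger_gap":0.3}, {"rotvec":[0, 0, -0.191], "pos":[0, 0, -0.0012], "finger_gap":0.3}, {"rotvec":[0, 0, -0.2292], "pos":[0, 0, -0.0014], "finger_gap":0.3}, {"rotvec":[0, 0, -0.2674], "pos":[0, 0, -0.0016], "finger_gap":0.3}, {"rotvec":[0, 0, -0.3056], "pos":[0, 0, -0.0018], "finger_gap":0.3}]' > rows.txt && python3 nudge.py rows.txt | grep -E 'force|width'
echo '[{"rotvec":[0, 0, -0.0382], "pos":[0, 0, -0.0002], "finger_gap":0.3}, {"rotvec":[0, 0, -0.0764], "pos":[0, 0, -0.0005], "finger_gap":0.3}, {"rotvec":[0, 0, -0.1146], "pos":[0, 0, -0.0007], "finger_gap":0.3}, {"rotvec":[0, 0, -0.1528], "pos":[0, 0, -0.0009], "finger_gap":0.3}, {"rotvec":[0, 0, -0.191], "pos":[0, 0, -0.0012], "finger_gap":0.3}, {"rotvec":[0, 0, -0.2292], "pos":[0, 0, -0.0014], "finger_gap":0.3}, {"rotvec":[0, 0, -0.2674], "pos":[0, 0, -0.0016], "finger_gap":0.3}, {"rotvec":[0, 0, -0.3056], "pos":[0, 0, -0.0018], "finger_gap":0.3}]' > rows.txt && python3 nudge.py rows.txt | grep -E 'force|width'
echo '[{"rotvec":[0, 0, -0.0382], "pos":[0, 0, -0.0002], "finger_gap":0.3}, {"rotvec":[0, 0, -0.0764], "pos":[0, 0, -0.0005], "finger_gap":0.3}, {"rotvec":[0, 0, -0.1146], "pos":[0, 0, -0.0007], "finger_gap":0.3}, {"rotvec":[0, 0, -0.1528], "pos":[0, 0, -0.0009], "finger_gap":0.3}, {"rotvec":[0, 0, -0.191], "pos":[0, 0, -0.0012], "finger_gap":0.3}, {"rotvec":[0, 0, -0.2292], "pos":[0, 0, -0.0014], "finger_gap":0.3}, {"rotvec":[0, 0, -0.2674], "pos":[0, 0, -0.0016], "finger_gap":0.3}, {"rotvec":[0, 0, -0.3056], "pos":[0, 0, -0.0018], "finger_gap":0.3}]' > rows.txt && python3 nudge.py rows.txt
python3 - <<'E'
from h import *
np.set_printoptions(precision=3,suppress=True)
p,r,s=now(); print(s['joints'],s['wrist_torque'],r.inv().apply(s['force']),delta(p,r,T+(35+1.83*4)*A,goal_rot(3.05-.96*4)))
E
```

```text
force: [2.1, 6.4, -0.2]
gripper_width: 0.652
grasp_force: 30.0
force: [-0.6, 7.2, -0.6]
gripper_width: 0.65
grasp_force: 30.0
clock: 8.08
position: [620.6, 55.1, 235.9]
tool_rot: [0.326, 0.923, 0.087, 0.183]
force: [-4.3, 7.6, -0.4]
gripper_width: 0.652
grasp_force: 30.0
[-0.061  0.414  1.644  0.103  0.683 -1.018] [1.298 0.897 0.438] [ 8.064  3.334 -1.011] [ 0.001 -0.004  0.007 -2.076 -0.218 -0.643]
```

In the tool's units: -1.83 mm / 1000 = -0.0018, -1.6 mm / 1000 = -0.0016, -0.96 rad / 3.1416 = -0.3056.

```bash

echo '[{"rotvec":[0, 0, -0.0382], "pos":[0, 0, -0.0002], "finger_gap":0.3}, {"rotvec":[0, 0, -0.0764], "pos":[0, 0, -0.0005], "finger_gap":0.3}, {"rotvec":[0, 0, -0.1146], "pos":[0, 0, -0.0007], "finger_gap":0.3}, {"rotvec":[0, 0, -0.1528], "pos":[0, 0, -0.0009], "finger_gap":0.3}, {"rotvec":[0, 0, -0.191], "pos":[0, 0, -0.0012], "finger_gap":0.3}, {"rotvec":[0, 0, -0.2292], "pos":[0, 0, -0.0014], "finger_gap":0.3}, {"rotvec":[0, 0, -0.2674], "pos":[0, 0, -0.0016], "finger_gap":0.3}, {"rotvec":[0, 0, -0.3056], "pos":[0, 0, -0.0018], "finger_gap":0.3}]' > rows.txt && python3 nudge.py rows.txt | grep -E 'force|width'
echo '[{"rotvec":[0, 0, -0.0382], "pos":[0, 0, -0.0002], "finger_gap":0.3}, {"rotvec":[0, 0, -0.0764], "pos":[0, 0, -0.0005], "finger_gap":0.3}, {"rotvec":[0, 0, -0.1146], "pos":[0, 0, -0.0007], "finger_gap":0.3}, {"rotvec":[0, 0, -0.1528], "pos":[0, 0, -0.0009], "finger_gap":0.3}, {"rotvec":[0, 0, -0.191], "pos":[0, 0, -0.0012], "finger_gap":0.3}, {"rotvec":[0, 0, -0.2292], "pos":[0, 0, -0.0014], "finger_gap":0.3}, {"rotvec":[0, 0, -0.2674], "pos":[0, 0, -0.0016], "finger_gap":0.3}, {"rotvec":[0, 0, -0.2992], "pos":[0, 0, -0.0018], "finger_gap":0.3}]' > rows.txt && python3 nudge.py rows.txt
python3 - <<'E'
from h import *
np.set_printoptions(precision=3,suppress=True)
p,r,s=now(); print(s['joints'],s['wrist_torque'],r.inv().apply(s['force']),delta(p,r,T+(35+1.83*6)*A,goal_rot(3.05-5.74)))
E
```

```text
force: [-3.4, 3.1, -0.1]
gripper_width: 0.654
grasp_force: 30.0
clock: 9.42
position: [619.7, 53.3, 239.5]
tool_rot: [-0.561, 0.802, -0.1, 0.177]
force: [-2.5, -0.7, -0.3]
gripper_width: 0.65
grasp_force: 30.0
[-0.063  0.407  1.643  0.099  0.689 -2.918] [0.067 0.729 0.032] [ 1.502  2.054 -0.737] [ 0.001  0.001  0.008 -0.531 -0.702 -0.583]
```

In the tool's units: 0.96 rad / 3.1416 = 0.3056.

```bash

echo '[{"finger_gap":0.85}, {"finger_gap":0.9}, {"finger_gap":0.9}, {"finger_gap":0.9}]' > rows.txt && python3 nudge.py rows.txt | grep -E 'force|width'
for i in 1 2 3 4; do echo '[{"rotvec":[0, 0, 0.0382], "finger_gap":0.9}, {"rotvec":[0, 0, 0.0764], "finger_gap":0.9}, {"rotvec":[0, 0, 0.1146], "finger_gap":0.9}, {"rotvec":[0, 0, 0.1528], "finger_gap":0.9}, {"rotvec":[0, 0, 0.191], "finger_gap":0.9}, {"rotvec":[0, 0, 0.2292], "finger_gap":0.9}, {"rotvec":[0, 0, 0.2674], "finger_gap":0.9}, {"rotvec":[0, 0, 0.3056], "finger_gap":0.9}]' > rows.txt && python3 nudge.py rows.txt | grep -E 'force:'; done
echo '[{"rotvec":[0, 0, 0.0382], "finger_gap":0.9}, {"rotvec":[0, 0, 0.0764], "finger_gap":0.9}, {"rotvec":[0, 0, 0.1146], "finger_gap":0.9}, {"rotvec":[0, 0, 0.1528], "finger_gap":0.9}, {"rotvec":[0, 0, 0.1528], "finger_gap":0.9}, {"rotvec":[0, 0, 0.1528], "finger_gap":0.9}]' > rows.txt && python3 nudge.py rows.txt
python3 - <<'E'
from h import *
np.set_printoptions(precision=3,suppress=True)
p,r,s=now(); print(s['joints'],s['wrist_torque'],r.inv().apply(s['force']),delta(p,r,T+(35+1.83*6)*A,goal_rot(3.05-5.74+4.32)))
from cap import avg
p,d=avg('scene',3); m,c,st=blob(p,(0,150,80),(7,255,255),(240,100,310,175)); print(c,st, np.percentile(pts('scene',m,d),[5,50,95],axis=0))
cv2.imwrite('pics/c2.png',cv2.resize(p[60:210,200:400],(600,450)))
E
```

```text
force: [0.2, 0.0, 0.7]
gripper_width: 0.879
grasp_force: 0.0
force: [-0.1, -0.1, -0.2]
grasp_force: 0.0
force: [-0.2, -0.0, 0.3]
grasp_force: 0.0
force: [-0.5, -0.5, -0.4]
grasp_force: 0.0
force: [-0.2, 0.8, -0.2]
grasp_force: 0.0
clock: 12.92
position: [620.5, 53.1, 240.1]
tool_rot: [0.979, 0.019, 0.204, -0.015]
force: [-0.0, -0.2, 0.7]
gripper_width: 0.897
grasp_force: 0.0
[-0.063  0.407  1.642  0.099  0.687  1.405] [-0.     0.359  0.006] [ 0.25   0.158 -0.622] [-0.001 -0.002  0.004 -0.141 -0.43  -0.354]
[272.532 142.798] [265 136  18  13  94] [[609.959  33.663   3.843]
 [616.529  48.569 191.059]
 [758.321 208.567 199.234]]
```

View pics/c2.png

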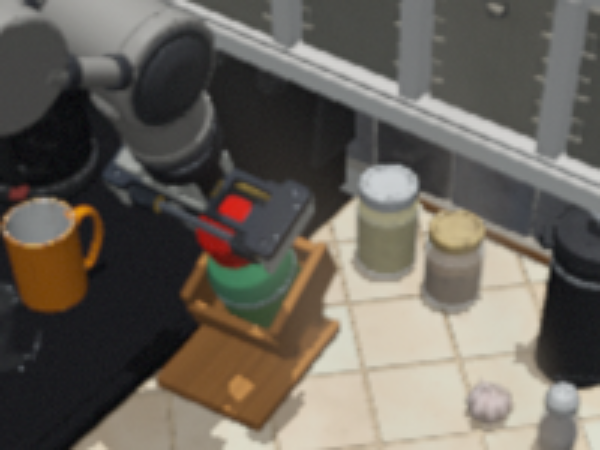

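The picture shows the red cap between the fingers at about (225,225) and clearly raised, with the mug untouched at (50,240). I'll regrip it and turn the rest.

In the tool's units: -1.83 mm / 1000 = -0.0018, -1.6 mm / 1000 = -0.0016, -0.96 rad / 3.1416 = -0.3056.

```bash

echo '[{"finger_gap":0.5}, {"finger_gap":0.3}, {"finger_gap":0.3}, {"finger_gap":0.3}, {"finger_gap":0.3}]' > rows.txt && python3 nudge.py rows.txt | grep -E 'force|width'
for i in 1 2; do echo '[{"rotvec":[0, 0, -0.0382], "pos":[0, 0, -0.0002], "finger_gap":0.3}, {"rotvec":[0, 0, -0.0764], "pos":[0, 0, -0.0005], "finger_gap":0.3}, {"rotvec":[0, 0, -0.1146], "pos":[0, 0, -0.0007], "finger_gap":0.3}, {"rotvec":[0, 0, -0.1528], "pos":[0, 0, -0.0009], "finger_gap":0.3}, {"rotvec":[0, 0, -0.191], "pos":[0, 0, -0.0012], "finger_gap":0.3}, {"rotvec":[0, 0, -0.2292], "pos":[0, 0, -0.0014], "finger_gap":0.3}, {"rotvec":[0, 0, -0.2674], "pos":[0, 0, -0.0016], "finger_gap":0.3}, {"rotvec":[0, 0, -0.3056], "pos":[0, 0, -0.0018], "finger_gap":0.3}]' > rows.txt && python3 nudge.py rows.txt | grep -E 'force|width'; done
python3 - <<'E'
from h import *
np.set_printoptions(precision=3,suppress=True)
p,r,s=now(); print(s['joints'],s['wrist_torque'],r.inv().apply(s['force']),delta(p,r,T+(35+1.83*8)*A,goal_rot(3.05-5.74+4.32-1.92)))
E
```

```text
force: [0.3, 0.6, 0.9]
gripper_width: 0.659
grasp_force: 30.0
force: [0.4, 4.5, 0.6]
gripper_width: 0.653
grasp_force: 30.0
force: [-1.6, 5.8, 1.0]
gripper_width: 0.656
grasp_force: 30.0
[-0.062  0.401  1.642  0.101  0.695 -0.518] [0.9   0.526 0.287] [ 5.849  1.182 -1.358] [ 0.001 -0.002  0.007 -0.958  0.07  -0.397]
```

In the tool's units: -1.83 mm / 1000 = -0.0018, -1.6 mm / 1000 = -0.0016, -0.96 rad / 3.1416 = -0.3056.

```bash

for i in 1 2; do echo '[{"rotvec":[0, 0, -0.0382], "pos":[0, 0, -0.0002], "finger_gap":0.3}, {"rotvec":[0, 0, -0.0764], "pos":[0, 0, -0.0005], "finger_gap":0.3}, {"rotvec":[0, 0, -0.1146], "pos":[0, 0, -0.0007], "finger_gap":0.3}, {"rotvec":[0, 0, -0.1528], "pos":[0, 0, -0.0009], "finger_gap":0.3}, {"rotvec":[0, 0, -0.191], "pos":[0, 0, -0.0012], "finger_gap":0.3}, {"rotvec":[0, 0, -0.2292], "pos":[0, 0, -0.0014], "finger_gap":0.3}, {"rotvec":[0, 0, -0.2674], "pos":[0, 0, -0.0016], "finger_gap":0.3}, {"rotvec":[0, 0, -0.3056], "pos":[0, 0, -0.0018], "finger_gap":0.3}]' > rows.txt && python3 nudge.py rows.txt | grep -E 'force|width'; done
echo '[{"rotvec":[0, 0, -0.0382], "pos":[0, 0, -0.0002], "finger_gap":0.3}, {"rotvec":[0, 0, -0.0764], "pos":[0, 0, -0.0005], "finger_gap":0.3}, {"rotvec":[0, 0, -0.1146], "pos":[0, 0, -0.0007], "finger_gap":0.3}, {"rotvec":[0, 0, -0.1146], "pos":[0, 0, -0.0008], "finger_gap":0.3}, {"rotvec":[0, 0, -0.1146], "pos":[0, 0, -0.0015], "finger_gap":0.3}, {"rotvec":[0, 0, -0.1146], "pos":[0, 0, -0.0025], "finger_gap":0.3}]' > rows.txt && python3 nudge.py rows.txt 
python3 - <<'E'
from h import *
np.set_printoptions(precision=3,suppress=True)
p,r,s=now(); print(s['joints'],s['wrist_torque'],r.inv().apply(s['force']))
E
```

```text
force: [-3.2, 5.0, 0.4]
gripper_width: 0.654
grasp_force: 30.0
force: [-1.8, 2.9, 1.6]
gripper_width: 0.653
grasp_force: 30.0
clock: 16.65
position: [616.1, 52.7, 248.4]
tool_rot: [-0.508, 0.837, -0.089, 0.183]
force: [-1.7, 0.5, -1.6]
gripper_width: 0.652
grasp_force: 30.0
[-0.065  0.391  1.642  0.098  0.706 -2.788] [ 0.116  0.635 -0.026] [0.639 2.145 0.78 ]
```

In the tool's units: -12 mm / 1000 = -0.012, -9 mm / 1000 = -0.009.

```bash

echo '[{"pos":[0, 0, -0.003], "finger_gap":0.3}, {"pos":[0, 0, -0.006], "finger_gap":0.3}, {"pos":[0, 0, -0.009], "finger_gap":0.3}, {"pos":[0, 0, -0.012], "finger_gap":0.3}]' > rows.txt && python3 nudge.py rows.txt | grep -E 'force|width'
echo '[{"pos":[0, 0, -0.005], "finger_gap":0.3}, {"pos":[0, 0, -0.01], "finger_gap":0.3}, {"pos":[0, 0, -0.015], "finger_gap":0.3}, {"pos":[0, 0, -0.02], "finger_gap":0.3}, {"pos":[0, 0, -0.025], "finger_gap":0.3}, {"pos":[0, 0, -0.03], "finger_gap":0.3}, {"pos":[0, 0, -0.036], "finger_gap":0.3}, {"pos":[0, 0, -0.036], "finger_gap":0.3}]' > rows.txt && python3 nudge.py rows.txt
python3 - <<'E'
from h import *
np.set_printoptions(precision=3,suppress=True)
p,r,s=now(); print(s['joints'],r.inv().apply(s['force']))
# board pose & target, from both views (board top, z=22), corners by contour approx
for n,roi in(('scene',(285,215,450,340)),('top',(336,190,440,262))):
    im,d=arm.snapshot(n); h=cv2.cvtColor(im,cv2.COLOR_BGR2HSV)
    m,c,st=blob(im,(5,90,50),(20,255,240),roi); m=cv2.morphologyEx(cv2.morphologyEx(m,cv2.MORPH_CLOSE,np.ones((9,9))),cv2.MORPH_OPEN,np.ones((5,5)))
    cnt=max(cv2.findContours(m,0,1)[0],key=cv2.contourArea); P=plane(n,cnt[:,0],20)[:,:2].astype(np.float32)
    print(n,cv2.minAreaRect(P),P.min(0),P.max(0)); e=cv2.erode(m,np.ones((9,9))); print('top z',np.median(pts(n,e,d)[:,2]))
    if n=='top': cv2.drawContours(im,[cnt],-1,(255,0,0),1)
    cv2.imwrite(f'pics/{n}3.png',im)
a=cv2.resize(cv2.imread('pics/top3.png')[140:280,200:460],(780,420)); cv2.imwrite('pics/c3.png',a)
E
```

```text
force: [0.0, 0.0, 0.2]
gripper_width: 0.654
grasp_force: 30.0
clock: 17.65
position: [597.5, 50.9, 294.5]
tool_rot: [-0.509, 0.836, -0.09, 0.185]
force: [0.2, 0.2, -0.5]
gripper_width: 0.653
grasp_force: 30.0
[-0.071  0.31   1.627  0.092  0.799 -2.787] [-0.18   0.125  0.537]
scene ((507.10296630859375, -351.351806640625), (223.390625, 337.84173583984375), 7.834373950958252) [ 378.729 -529.191] [ 636.238 -173.587]
top z 19.778658365566002
top ((511.92645263671875, -349.93994140625), (220.4441680908203, 340.8382873535156), 7.402207374572754) [ 386.047 -527.437] [ 637.778 -173.328]
top z 22.198202483573596
```

View pics/c3.png

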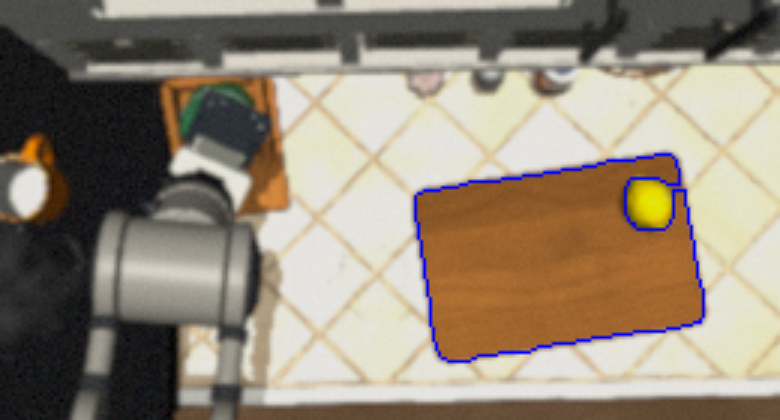

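The picture shows the board outline traced cleanly, the lemon near its right end at (650,203) and the gripper holding the cap over the jar. From both views the board centre is about (509,-350), yaw 7.6°, top about 21 mm. I'll set the cap down at about (501,-291).

```bash
cat >> h.py <<'E'
def down(yaw):
    y=np.array([np.cos(yaw),np.sin(yaw),0]); z=np.array([0,0,-1.]); return R.from_matrix(np.c_[np.cross(y,z),y,z])
E
python3 - <<'E'
from h import *
np.set_printoptions(precision=3,suppress=True)
p,r,s=now()
print(delta(p,r,np.array([530,-120,295.]),down(2.1)),delta(p,r,np.array([501,-291,170.]),down(1.34)))
E
```

```text
[ -0.275   0.315   0.557 178.656 -24.906 -34.871] [ -0.147   0.419   1.305 368.93  -38.627  61.64 ]
```

In the tool's units: 179 mm / 1000 = 0.179, 156 mm / 1000 = 0.156, 0.557 rad / 3.1416 = 0.1773.

```bash

echo '[{"rotvec":[-0.0127, 0.0159, 0.0255], "pos":[0.022, -0.003, -0.004], "finger_gap":0.3}, {"rotvec":[-0.0255, 0.0286, 0.0509], "pos":[0.044, -0.006, -0.009], "finger_gap":0.3}, {"rotvec":[-0.0382, 0.0446, 0.0764], "pos":[0.067, -0.009, -0.013], "finger_gap":0.3}, {"rotvec":[-0.0509, 0.0573, 0.1019], "pos":[0.09, -0.012, -0.017], "finger_gap":0.3}, {"rotvec":[-0.0637, 0.07, 0.1273], "pos":[0.112, -0.015, -0.022], "finger_gap":0.3}, {"rotvec":[-0.0732, 0.0859, 0.1528], "pos":[0.134, -0.019, -0.026], "finger_gap":0.3}, {"rotvec":[-0.0828, 0.0955, 0.1719], "pos":[0.156, -0.022, -0.03], "finger_gap":0.3}, {"rotvec":[-0.0875, 0.1003, 0.1773], "pos":[0.179, -0.025, -0.035], "finger_gap":0.3}]' > rows.txt && python3 nudge.py rows.txt
python3 - <<'E'
from h import *
np.set_printoptions(precision=3,suppress=True)
p,r,s=now(); print(s['joints'])
print(delta(p,r,np.array([501,-291,150.]),down(1.34)))
E
```

```text
clock: 18.42
position: [529.9, -121.3, 294.1]
tool_rot: [-0.26, 0.966, 0.001, -0.002]
force: [1.1, 0.2, -0.6]
gripper_width: 0.65
grasp_force: 30.0
[-0.366  0.377  1.467 -0.     1.302 -2.463]
[   0.002   -0.004    0.757  109.854 -132.655  144.062]
```

In the tool's units: 144 mm / 1000 = 0.144, -133 mm / 1000 = -0.133, 0.757 rad / 3.1416 = 0.241.

```bash

echo '[{"rotvec":[0, 0, 0.0318], "pos":[0.014, -0.017, 0.018], "finger_gap":0.3}, {"rotvec":[0, 0, 0.0637], "pos":[0.028, -0.034, 0.036], "finger_gap":0.3}, {"rotvec":[0, 0, 0.0955], "pos":[0.042, -0.05, 0.054], "finger_gap":0.3}, {"rotvec":[0, 0, 0.1273], "pos":[0.056, -0.067, 0.072], "finger_gap":0.3}, {"rotvec":[0, 0, 0.1592], "pos":[0.07, -0.084, 0.09], "finger_gap":0.3}, {"rotvec":[0, 0, 0.191], "pos":[0.084, -0.101, 0.108], "finger_gap":0.3}, {"rotvec":[0, 0, 0.2196], "pos":[0.098, -0.118, 0.126], "finger_gap":0.3}, {"rotvec":[0, 0, 0.241], "pos":[0.11, -0.133, 0.144], "finger_gap":0.3}]' > rows.txt && python3 nudge.py rows.txt
echo '[{"pos":[0, 0, 0.01], "finger_gap":0.3}, {"pos":[0, 0, 0.02], "finger_gap":0.3}, {"pos":[0, 0, 0.03], "finger_gap":0.3}, {"pos":[0, 0, 0.038], "finger_gap":0.3}, {"pos":[0, 0, 0.044], "finger_gap":0.3}, {"pos":[0, 0, 0.044], "finger_gap":0.3}, {"pos":[0, 0, 0.044], "finger_gap":0.3}]' > rows.txt && python3 nudge.py rows.txt
python3 - <<'E'
from h import *
np.set_printoptions(precision=3,suppress=True)
p,r,s=now(); print(p,s['force'],s['joints'])
print(delta(p,r,np.array([501,-291,92.]),down(1.34)))
im,d=arm.snapshot('scene'); cv2.imwrite('pics/c4.png',cv2.resize(im[190:340,270:450],(720,600)))
E
```

```text
clock: 19.08
position: [501.5, -292.0, 149.5]
tool_rot: [0.116, 0.993, -0.0, -0.001]
force: [0.4, -0.2, -1.4]
gripper_width: 0.653
grasp_force: 30.0
clock: 19.67
position: [502.2, -290.1, 106.9]
tool_rot: [0.113, 0.994, -0.0, -0.001]
force: [0.0, 0.2, -0.3]
gripper_width: 0.656
grasp_force: 30.0
[ 502.173 -290.109  106.918] [ 0.031  0.176 -0.259] [-0.656  0.642  1.586 -0.001  0.914 -1.999]
[-0.    -0.001  0.004  0.927 -1.13  14.919]
```

View pics/c4.png

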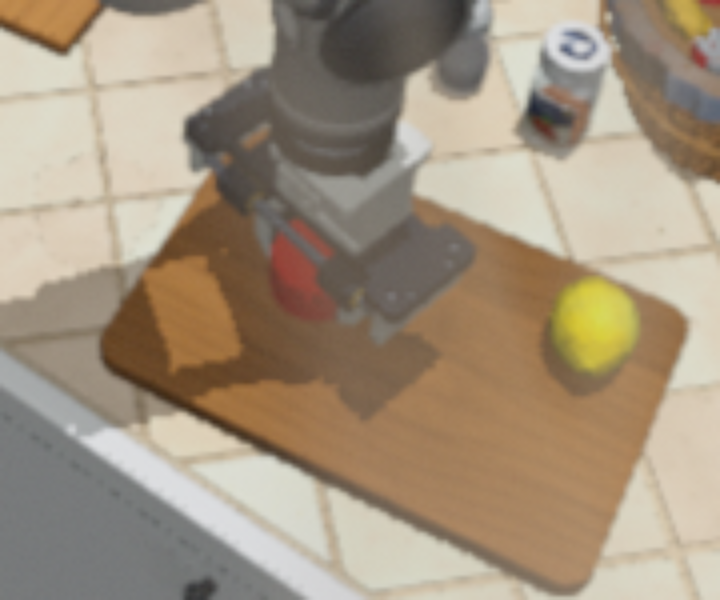

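The picture shows the cap held upright over the board at about (305,275), well clear of the lemon at (595,325). I'll lower it slowly.

In the tool's units: 11 mm / 1000 = 0.011, 9 mm / 1000 = 0.009.

```bash

echo '[{"pos":[0, 0, 0.003], "finger_gap":0.3}, {"pos":[0, 0, 0.006], "finger_gap":0.3}, {"pos":[0, 0, 0.009], "finger_gap":0.3}, {"pos":[0, 0, 0.011], "finger_gap":0.3}, {"pos":[0, 0, 0.011], "finger_gap":0.3}]' > rows.txt && python3 nudge.py rows.txt|grep -E "pos|^force"
for i in 1 2 3; do echo '[{"pos":[0, 0, 0.0005], "finger_gap":0.3}, {"pos":[0, 0, 0.001], "finger_gap":0.3}, {"pos":[0, 0, 0.001], "finger_gap":0.3}]' > rows.txt && python3 nudge.py rows.txt|grep -E "pos|^force"; done
```

```text
position: [501.6, -290.5, 95.2]
force: [-0.2, -0.3, -0.3]
position: [501.9, -290.7, 94.8]
force: [-0.7, 0.4, 0.1]
position: [501.8, -290.6, 93.7]
force: [0.0, -0.4, -0.2]
position: [501.8, -290.6, 92.7]
force: [-0.5, -0.7, -1.5]
```

In the tool's units: 0.8 mm / 1000 = 0.0008, 0.4 mm / 1000 = 0.0004.

```bash

for i in 1 2; do echo '[{"pos":[0, 0, 0.0004], "finger_gap":0.3}, {"pos":[0, 0, 0.0008], "finger_gap":0.3}, {"pos":[0, 0, 0.0008], "finger_gap":0.3}]' > rows.txt && python3 nudge.py rows.txt|grep -E "pos|^force"; done
```

```text
position: [501.9, -290.7, 92.2]
force: [-0.8, 0.2, 1.2]
position: [501.9, -290.7, 92.1]
force: [-2.2, -0.0, 8.4]
```

Contact at z = 92, with 8 N. Hold, open, then retract.

Careful with the scale: shifts go in shares of 1000 mm and turns go in shares of pi rad. That gives: 0.3 mm / 1000 = 0.0003.

```bash

echo '[{"pos":[0, 0, 0.0003], "finger_gap":0.3}, {"pos":[0, 0, 0.0003], "finger_gap":0.3}, {"pos":[0, 0, 0.0003], "finger_gap":0.3}]' > rows.txt && python3 nudge.py rows.txt
echo '[{"finger_gap":0.7}, {"finger_gap":0.8}, {"finger_gap":0.95}, {"finger_gap":1}, {"finger_gap":1}]' > rows.txt && python3 nudge.py rows.txt
echo '[{"pos":[0, 0, -0.005], "finger_gap":1}, {"pos":[0, 0, -0.015], "finger_gap":1}, {"pos":[0, 0, -0.03], "finger_gap":1}, {"pos":[0, 0, -0.05], "finger_gap":1}, {"pos":[0, 0, -0.075], "finger_gap":1}, {"pos":[0, 0, -0.105], "finger_gap":1}, {"pos":[0, 0, -0.14], "finger_gap":1}, {"pos":[0, 0, -0.15], "finger_gap":1}]' > rows.txt && python3 nudge.py rows.txt
python3 - <<'E'
from h import *
np.set_printoptions(precision=1,suppress=True)
im,d=arm.snapshot('scene'); m,c,s=blob(im,(0,150,60),(7,255,255),(290,215,440,330)); P=pts('scene',m,d); print(c,s,np.percentile(P,[5,50,95],axis=0))
cv2.imwrite('pics/c5.png',cv2.resize(im[190:340,270:450],(720,600)))
E
```

```text
clock: 21.63
position: [502.0, -290.7, 92.1]
tool_rot: [0.114, 0.994, -0.0, -0.0]
force: [-2.2, 1.3, 11.2]
gripper_width: 0.653
grasp_force: 30.0
clock: 22.05
position: [501.8, -290.6, 90.6]
tool_rot: [0.114, 0.994, 0.0, -0.001]
force: [0.6, -0.0, 0.6]
gripper_width: 0.939
grasp_force: 0.0
clock: 22.72
position: [503.4, -291.7, 247.4]
tool_rot: [0.114, 0.994, -0.002, 0.003]
force: [1.6, -1.3, 0.0]
gripper_width: 1.0
grasp_force: 0.0
[341.7 258.7] [338 252  10  14  75] [[ 475.  -296.5   52.5]
 [ 485.  -281.5   56. ]
 [ 499.2 -267.8   59.5]]
```

View pics/c5.png

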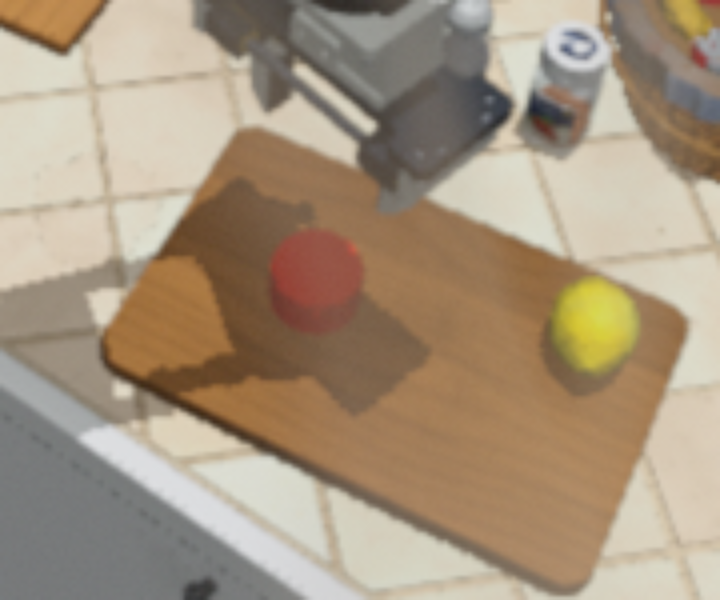

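The cap stands flat on the board at about (317,280), clear of the lemon, and its top is at about 56 mm. I'll hand it in.

```bash
python3 -c "
from cell import arm; print(arm.finish_job())"
```

```text
the job is handed in; nothing more can be done
None
```

The jar is open: the red cap was unscrewed, lifted off and set down flat, open side down, on the board clear of the lemon, and the job was handed in at about 23 s (no verdict was returned).

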